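# Rotate the spice stock in the roller lane

### The arm

A 7-joint arm with a two-finger parallel gripper is mounted at the origin on a cart in front of the work surface, level with it; the furniture and walls round the work are solid. World frame = base frame: x ahead of the robot, y to its left, z up, the work surface at z = 0. Lengths are in m, angles in degrees, forces in N, time in s.
With the tool pointing down it reaches from about 0.4 to 0.875 m from the base axis. Payload 6.5 kg.
Tool frame: the origin (TCP) lies at the centre of the arm's flange, where the gripper is bolted on; the fingertips stand 166 mm ahead of it and the grasp point (between the pads) lies env.grip_depth ahead of it (env.grip_depth is the distance from the TCP to the grasp point, in m); z points along the fingers, y is the line along which they close (so a half turn about z gives the same grasp; the last joint's range is limited). The gripper opens to 88 mm and grips with 3 to 60 N. Pads are 18 mm wide; open, the fingers measure 123 mm over their backs; the gripper's body (75 mm by 187 mm) begins 45 mm behind the grasp point.
Start: joints at [-67.506, 30.733, -0.252, 88.115, 0.149, 61.152, -4.079], TCP at [0.288, 0.583, 0.405] pointing down, gripper open.
Joint ranges: [-154.64, 154.64], [-21.42, 123.67], [-72.66, 72.17], [13.99, 137.28], [-74.86, 254.86], [10.95, 109.41], [-158.01, 158.01]. Speed limits (degrees/s): [136.94, 136.94, 180, 180, 180, 180, 180].

### API

Orientations are given as [roll, pitch, yaw] about the fixed x, y, z axes, in that order (R = Rz(yaw) Ry(pitch) Rx(roll)).
In Python, from rig import env gives the robot as it stands.
- The arm moves only by the tool arm_command, never from a script. Its argument "motion" is a list of rows, each an object of numbers: "dx", "dy", "dz": the shift along the tool's x, y, z in m; "roll": the turn about the tool's z in rad. In form: [{"dx": .., "dy": .., "dz": .., "roll": ..}, ...]. A call has 1 to 10 rows; each row shifts and turns the commanded pose from where the row before left it, along the tool's axes as they then stand; what a row does not reach is not made up. A row lasts 1/10 s, in which the tool goes at most 50 mm and 8.59 degrees, less where a joint would pass 70% of its speed; a pose out of reach is approached as far as the arm can. A call is refused whole if a number of a shift passes 0.05 or a number of a turn 0.15, either way. A call with a gripper value outside its range is refused whole. "claw" is the opening, from 0 (shut) to 1 (fully open), set as the call begins (left out, the last holds). The fingers move at their own pace and stop on an object; "squeeze" is the grip in N (left out, the last holds). Time passes only in rows, so rows that do not move let the fingers close. It gives the time, the measured TCP pose, the force, the opening and the grip force at its end, in the units of the state.
- env.sense(): the state, without advancing time (a new reading comes with each control period).
- env.read_camera(name): name is "side" or "top" or "wrist"; returns a dict with "color" (400x640x3 uint8, red, green, blue), "range_z" (400x640 float32, m along the optical axis (not along the pixel's ray), 0 where there is no reading), "mtx" (3x3 intrinsics, pixels), "D" ([k1, k2, p1, p2, k3] as OpenCV has them; the pictures are not rectified), "camera_from_world" (4x4, takes a point from world to camera coordinates). Camera axes: x right, y up, looking along -z (the intrinsics and any distortion apply to the point x, -y, -z); pixel columns grow to the right and rows downward; lengths in m; the calibration is good to about 2 mm. A picture is of the moment at which its call begins.
- env.finish_job(): hands the job in; it is judged then, once.
The state is a dict: "time": time; "qpos": joint angles; "joint_velocities": joint speeds; "joint_efforts": joint torques, N m; "tcp_pos": TCP position; "orientation": TCP orientation; "force": force on the tool from outside, world axes, zero at the start; "torque": the same for the moment, N m; "width": finger opening in m; "gripper_force": force on a finger pad.
Only numpy, scipy, OpenCV 4.12 (cv2) and the standard library are available. Lean on these libraries where they do the work, as an engineer would, in place of code of your own. Each camera call takes 0.05 s, during which the arm holds its last target. There are 200 camera calls.

### The job

Rotate the spice jars, oldest out first: take the two jars at the front (low end) of the sloped roller lane and stand them upright in the shallow steel tray, then load every full jar from the light wire carrier into the lane at its rear, behind the old jar that is left there. Draw each jar straight up out of the carrier, which must stay standing flat on the table the whole time and never tip or be lifted. Once it is empty, slide the carrier across the table until it stands close alongside the other empty carrier, parallel to it and with the ends level; leave everything else where it is.

Things in the scene. Friction and masses are not known exactly. Their poses are not given: they have to be found in the camera images.
- lane: Sloped roller lane on a fixed stand, 254 mm long, 56 mm wide: aluminium side rails, 19 free-running grey rollers, stop at the low front end. Origin on the table below the stop's inner face, midway across; x runs level towards the high rear end, z up. A jar set on the rollers runs forward by itself within 2 s until it meets the stop or the jar ahead. Six jars fit, 40 mm each.
- bed: The tilted bed of the lane. Origin on the plane of the roller tops at the stop's inner face, 42 mm above the table; x runs uphill (0.105 rad) to the rear, y across, z square to the rollers; jars on it lean with it. Inside it is 246 mm long and 44 mm wide. Above the roller tops the side rails rise 30 mm, the front stop 38 mm, the rear end 8 mm.
- tray: Shallow open steel service tray, 175 mm (x) by 105 mm (y), rim 16 mm high; does not move. Origin at the centre of its underside, floor 3 mm above it and clear for 165 by 97 mm.
- carrier: Loose light wire carrier (about 0.24 kg), 196 mm long (x), 54 mm wide (y), four cells at x = -72, -24, 24, 72 mm, some empty. Origin at the centre of its underside. Jars stand on its floor, 6 mm up; cells 44 by 43.5 mm inside, rails at 3, 32 and 62 mm height (top 64), end loops to 87 mm. It tips or lifts if a jar is drawn askew, and may tip if pushed high up: push its lower rails.
- empty_carrier: A second carrier of the same shape and size, empty, which stands on the table and does not move; same axes. The emptied carrier goes beside it (on either long side): side by side their centre lines are 54 mm or a little more apart.
- old_1: Spice jar, about 0.11 kg, 105 mm tall: square body 40 by 40 mm with bevelled corners (47 mm across them), round black cap 40 mm wide, 20 mm high. Origin at the centre of its underside, x and y along the sides of the square, z up. The oldest: at the front stop of the lane.
- old_2: Spice jar, about 0.11 kg, 105 mm tall: square body 40 by 40 mm with bevelled corners (47 mm across them), round black cap 40 mm wide, 20 mm high. Origin at the centre of its underside, x and y along the sides of the square, z up. Second oldest: next behind the front jar in the lane.
- old_3: Spice jar, about 0.11 kg, 105 mm tall: square body 40 by 40 mm with bevelled corners (47 mm across them), round black cap 40 mm wide, 20 mm high. Origin at the centre of its underside, x and y along the sides of the square, z up. Third: behind these two in the lane; it stays in the lane and runs forward to the front stop.
- new_1: New spice jar, the same in shape, size and axes as the old ones (square body 40 by 40 mm, 105 mm tall, origin at the centre of its underside). Stands in a cell of the wire carrier at the start; two to four of these are present.
- new_2: New spice jar, the same in shape, size and axes as the old ones (square body 40 by 40 mm, 105 mm tall, origin at the centre of its underside). Stands in a cell of the wire carrier at the start; two to four of these are present.
- new_3: New spice jar, the same in shape, size and axes as the old ones (square body 40 by 40 mm, 105 mm tall, origin at the centre of its underside). Stands in a cell of the wire carrier at the start; two to four of these are present.
- new_4: New spice jar, the same in shape, size and axes as the old ones (square body 40 by 40 mm, 105 mm tall, origin at the centre of its underside). Stands in a cell of the wire carrier at the start; two to four of these are present.
- onion: Onion, 82 mm wide, 94 mm tall; leave it where it is. Origin at the centre of its underside.
- yeast_tub: White tub, 72 mm wide, 71 mm tall; leave it where it is. Origin at the centre of its underside.

How it is judged (in metres and radians):
On the way, in this order (a step that is already met when the one before it is completed fails the run):
1. the two oldest jars stand upright in the tray (x of old_1 in the frame of tray between -0.075 and 0.075 m and y of old_1 in the frame of tray between -0.04 and 0.04 m and z of old_1 in the frame of tray between -0.002 and 0.015 m and angle between each of old_1, old_2's own z axis and vertical below 0.1 rad and linear speed of each of old_1, old_2 below 0.03 m/s and x of old_2 in the frame of tray between -0.075 and 0.075 m and y of old_2 in the frame of tray between -0.04 and 0.04 m and z of old_2 in the frame of tray between -0.002 and 0.015 m), for 0.2 s.
2. every new jar stands in the lane behind the remaining old jar, which is at the front stop (all of step 1 and x of old_3 in the frame of bed between 0 and 0.038 m and y of old_3 in the frame of bed between -0.012 and 0.012 m and z of old_3 in the frame of bed between -0.006 and 0.012 m and angle between each of old_3, new_1, new_2, new_3, new_4's own z axis and vertical below 0.25 rad and linear speed of each of old_3, new_1, new_2, new_3, new_4 below 0.03 m/s and x of new_1 in the frame of bed between 0.045 and 0.235 m and y of new_1 in the frame of bed between -0.012 and 0.012 m and z of new_1 in the frame of bed between -0.006 and 0.012 m and x of new_2 in the frame of bed between 0.045 and 0.235 m and y of new_2 in the frame of bed between -0.012 and 0.012 m and z of new_2 in the frame of bed between -0.006 and 0.012 m and x of new_3 in the frame of bed between 0.045 and 0.235 m and y of new_3 in the frame of bed between -0.012 and 0.012 m and z of new_3 in the frame of bed between -0.006 and 0.012 m and x of new_4 in the frame of bed between 0.045 and 0.235 m and y of new_4 in the frame of bed between -0.012 and 0.012 m and z of new_4 in the frame of bed between -0.006 and 0.012 m), for 0.2 s.
At the end, for the whole second after the job is handed in: Two oldest jars upright in the tray; third at the front stop (centre within 38 mm), every new jar behind it in the lane, at rest; emptied carrier flat beside the fixed empty one, centre lines 48 to 75 mm apart, ends level within 30 mm, parallel within 0.12 rad (all of step 2 and x of carrier in the frame of empty_carrier between -0.03 and 0.03 m and (y of carrier in the frame of empty_carrier between 0.048 and 0.075 m or y of carrier in the frame of empty_carrier between -0.075 and -0.048 m) and angle between the x axis of carrier and the x axis of empty_carrier, either way round below 0.12 rad and angle between carrier's own z axis and vertical below 0.05 rad and height (world z) of carrier below 0.008 m and linear speed of carrier below 0.02 m/s); the robot touches nothing.
It fails at once if the carrier tips by more than 0.2 rad or is lifted off the table by more than 15 mm (angle between carrier's own z axis and vertical above 0.2 rad or height (world z) of carrier above 0.015 m).
It fails at once if the onion is moved by more than 30 mm (distance of onion from where it was at the start of the episode above 0.03 m).
It fails at once if the yeast tub is moved by more than 30 mm (distance of yeast_tub from where it was at the start of the episode above 0.03 m).
Of new_1, new_2, new_3, new_4 only 2 to 4 are there at a start; the rules pass over those that are not, and their reading is None.
At some moment in a run one of carrier may be knocked a few centimetres aside while the robot is not near it.
It also fails if it takes over 210 s, if anything falls off the work surface, if the arm or the gripper's body presses on something with over 40 N, if the wrist force passes 120 N, or if a joint passes its speed limit or range.

## Working session

There is one attempt and no reset: what is moved stays moved. The work goes in short steps, Python scripts to look and compute and a tool call to move; the robot and the scene stay as the last step left them, time stands still between calls to the robot, and variables do not carry over. Pictures are saved under pics/ and viewed, at most 14 in all, crops included, and the job is handed in when it is done.

Besides the shell and the picture viewer there is one more tool, called after "Request:" as a command line: name --argument value ..., lists and objects as JSON in quotes. arm_command: Moves the arm, as the interface text tells. Its arguments: {"type":"object","properties":{"motion":{"type":"array"},"claw":{"type":"number"},"squeeze":{"type":"number"}},"required":["motion"]}

```bash
ls; mkdir -p pics
cat > h.py <<'E'
import numpy as np, cv2
from rig import env
def cloud(c):
    z=c["range_z"]; h,w=z.shape
    u,v=np.meshgrid(np.arange(w),np.arange(h))
    p=cv2.undistortPoints(np.stack([u,v],-1).reshape(-1,1,2).astype(np.float64),c["mtx"],np.array(c["D"])).reshape(h,w,2)
    P=np.stack([p[...,0]*z,-p[...,1]*z,-z,np.ones_like(z)],-1)
    W=(P@np.linalg.inv(c["camera_from_world"]).T)[...,:3]
    W[z<=0]=np.nan
    return W
E
python3 - <<'E'
from h import *
print(env.sense(), env.grip_depth)
for n in ("top","side"):
    c=env.read_camera(n); cv2.imwrite(f"pics/{n}0.png",c["color"][...,::-1]); np.savez(f"{n}0.npz",**c)
    print(n,np.linalg.inv(c["camera_from_world"])[:3].round(3).tolist(),c["mtx"][0,0])
E
```

```text
pics
{'time': 0.0, 'qpos': array([-67.50703438,  30.77814439,  -0.25324137,  88.16970249,
         0.1491181 ,  61.15234013,  -4.08050501]), 'joint_velocities': array([ 0.02461087,  0.07388122, -0.00510768, -0.04112616, -0.04830678,
       -0.05523248,  0.08533783]), 'joint_efforts': array([-1.30030480e-04, -5.70988691e+01,  9.90669541e-01, -2.51602203e+01,
       -5.62517205e-02,  1.80272228e-02,  1.44795235e-04]), 'tcp_pos': array([0.28771506, 0.58249297, 0.40383846]), 'orientation': array([-1.79900457e+02,  8.00416717e-03,  1.53716284e+02]), 'force': array([ 0.4347424 ,  0.19533936, -0.66924286]), 'torque': array([-0.03326438, -0.01391727, -0.02144629]), 'gripper_force': 0.0, 'width': 0.08802206970845845} 0.1473
top [[-0.027, 0.985, -0.173, 0.322], [-1.0, -0.027, 0.004, -0.043], [-0.001, 0.173, 0.985, 1.257]] 386.271593040789
side [[0.904, 0.23, -0.361, -0.064], [-0.428, 0.504, -0.75, -1.329], [0.009, 0.832, 0.554, 1.02]] 505.6541939199084
```

View pics/top0.png

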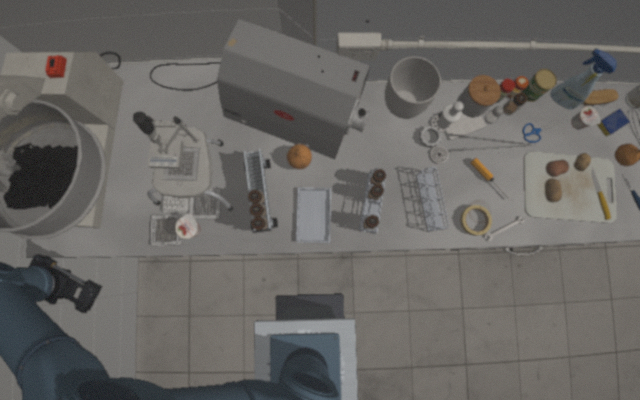

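View pics/side0.png

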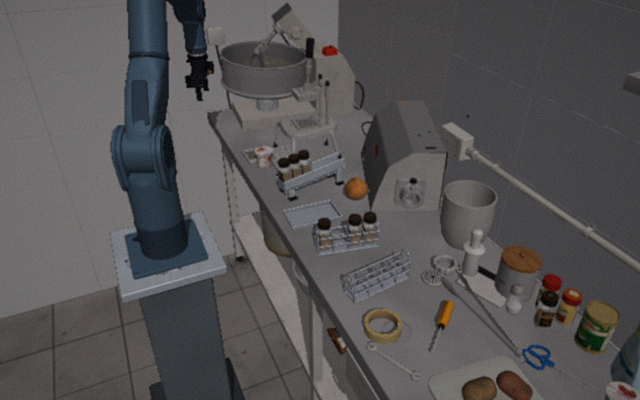

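Run:
```python
from h import *
c=dict(np.load("top0.npz")); W=cloud(c)
im=c["color"][130:260,230:460,::-1]; cv2.imwrite("pics/crop0.png",cv2.resize(im,None,fx=3.4,fy=3.4,interpolation=cv2.INTER_CUBIC))
g=c["color"].max(-1)
def comps(m,name,mn=12):
    n,l,s,ce=cv2.connectedComponentsWithStats(m.astype(np.uint8),connectivity=4)
    for i in range(1,n):
        if s[i,4]>=mn:
            P=W[l==i]; r=cv2.minAreaRect(P[:,:2].astype(np.float32))
            print(name,ce[i].round(0),s[i,4],np.nanmedian(P,0).round(3),"rect",np.round(r[0],3),np.round(r[1],3),round(r[2],1))
X,Y,Z=W[...,0],W[...,1],W[...,2]
roi=(X>0.3)&(X<.9)&(Y<.35)&(Y>-.45)
comps(roi&(Z>.095)&(Z<.2)&(X<.75),"high")
comps(roi&(Z>.006)&(Z<.2)&(X<.75),"any")
print("table z",np.nanmedian(Z[roi]))
```

```text
high [324. 130.] 1144 [ 0.726 -0.075  0.142] rect [ 0.715 -0.082] [0.07  0.243] 0.1
high [197. 165.] 1879 [0.618 0.306 0.154] rect [0.632 0.294] [0.221 0.111] 0.0
high [259. 154.] 17 [0.667 0.127 0.099] rect [0.667 0.127] [0.034 0.005] 7.8
high [244. 157.] 22 [0.657 0.175 0.098] rect [0.657 0.174] [0.041 0.004] 6.6
high [379. 176.] 145 [ 0.585 -0.24   0.109] rect [ 0.587 -0.24 ] [0.036 0.039] 85.6
high [377. 191.] 145 [ 0.538 -0.23   0.11 ] rect [ 0.539 -0.231] [0.036 0.038] 42.9
high [257. 210.] 551 [0.485 0.126 0.151] rect [0.485 0.13 ] [0.115 0.04 ] 6.6
high [372. 221.] 136 [ 0.446 -0.21   0.11 ] rect [ 0.447 -0.21 ] [0.036 0.038] 0.6
any [315. 139.] 2390 [ 0.713 -0.041  0.09 ] rect [ 0.69 -0.06] [0.12  0.286] 0.1
any [200. 172.] 2314 [0.6   0.303 0.153] rect [0.612 0.291] [0.263 0.121] 1.2
any [425. 141.] 82 [ 0.717 -0.416  0.02 ] rect [ 0.721 -0.42 ] [0.06  0.023] 46.1
any [433. 154.] 46 [ 0.678 -0.445  0.008] rect [ 0.676 -0.442] [0.016 0.052] 89.9
any [257. 191.] 1570 [0.547 0.132 0.08 ] rect [0.555 0.139] [0.257 0.087] 6.0
any [431. 198.] 624 [ 0.518 -0.412  0.034] rect [ 0.524 -0.419] [0.207 0.056] 7.2
any [373. 200.] 999 [ 0.522 -0.222  0.082] rect [ 0.516 -0.226] [0.053 0.196] 77.9
any [313. 214.] 363 [ 0.486 -0.037  0.015] rect [ 0.482 -0.035] [0.11  0.181] 87.9
any [432. 192.] 16 [ 0.548 -0.428  0.008] rect [ 0.546 -0.431] [0.02  0.011] 88.9
any [194. 227.] 169 [0.447 0.339 0.07 ] rect [0.452 0.338] [0.024 0.071] 89.9
any [438. 221.] 14 [ 0.451 -0.443  0.008] rect [ 0.451 -0.439] [0.015 0.013] 84.7
table z 0.0034595258048670807
```

View pics/crop0.png

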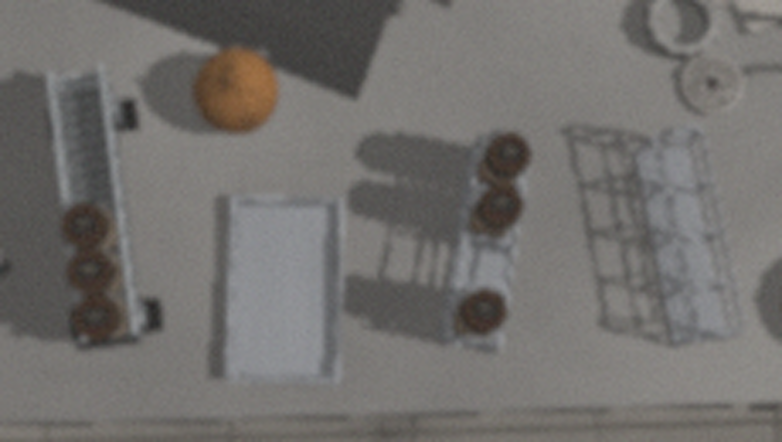

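Request:
arm_command --motion '[{"dx": -0.03,"dy": -0.028},{"dx": -0.03,"dy": -0.028},{"dx": -0.03,"dy": -0.028},{"dx": -0.03,"dy": -0.028},{"dx": -0.03,"dy": -0.028},{"dx": -0.03,"dy": -0.028},{"dx": -0.03,"dy": -0.028},{"dx": -0.03,"dy": -0.028},{"dx": -0.03,"dy": -0.028},{"dx": -0.03,"dy": -0.028}]' --claw 1 --squeeze 15

```text
invalid input
```

Request:
arm_command --motion '[{"dx": -0.026,"dy": -0.024},{"dx": -0.026,"dy": -0.024},{"roll": 0.13},{"roll": 0.13},{"roll": 0.13},{"roll": 0.13},{"roll": 0.13},{"roll": 0.13},{"roll": 0.13},{"roll": 0.13}]'

```text
invalid input
```

Request:
arm_command --motion '[{"roll": 0.13},{"roll": 0.13},{"roll": 0.13},{"roll": 0.13},{"roll": 0.13},{"roll": 0.13},{"roll": 0.13},{"roll": 0.13},{"roll": 0.13},{"roll": 0.13}]'

```text
invalid input
```

Request:
arm_command --motion '[{"roll": 0.13},{"roll": 0.1},{},{},{}]'

```text
invalid input
```

Request:
arm_command --motion '[{"dx": -0.03,"dy": -0.028,"dz": 0,"roll": 0},{"dx": -0.03,"dy": -0.028,"dz": 0,"roll": 0},{"dx": -0.03,"dy": -0.028,"dz": 0,"roll": 0},{"dx": -0.03,"dy": -0.028,"dz": 0,"roll": 0},{"dx": -0.03,"dy": -0.028,"dz": 0,"roll": 0},{"dx": -0.03,"dy": -0.028,"dz": 0,"roll": 0},{"dx": -0.03,"dy": -0.028,"dz": 0,"roll": 0},{"dx": -0.03,"dy": -0.028,"dz": 0,"roll": 0},{"dx": -0.03,"dy": -0.028,"dz": 0,"roll": 0},{"dx": -0.03,"dy": -0.028,"dz": 0,"roll": 0}]' --claw 1 --squeeze 15

```text
time: 1.1
tcp_pos: [0.433, 0.1971, 0.4046]
orientation: [-180.0, -0.0, 153.7]
force: [0.1, 1.3, -0.9]
width: 0.088
gripper_force: 0.0
```

Request:
arm_command --motion '[{"dx": -0.04,"dy": -0.04,"dz": 0,"roll": 0.13},{"dx": 0,"dy": 0,"dz": 0,"roll": 0.13},{"dx": 0,"dy": 0,"dz": 0,"roll": 0.13},{"dx": 0,"dy": 0,"dz": 0,"roll": 0.13},{"dx": 0,"dy": 0,"dz": 0,"roll": 0.13},{"dx": 0,"dy": 0,"dz": 0,"roll": 0.13},{"dx": 0,"dy": 0,"dz": 0,"roll": 0.13},{"dx": 0,"dy": 0,"dz": 0,"roll": 0.13},{"dx": 0,"dy": 0,"dz": 0,"roll": 0.13},{"dx": 0,"dy": 0,"dz": 0,"roll": 0.13}]'

```text
time: 2.1
tcp_pos: [0.4487, 0.1515, 0.4045]
orientation: [-180.0, 0.0, 78.9]
force: [-0.3, -0.1, -0.6]
width: 0.0882
gripper_force: 0.0
```

Request:
arm_command --motion '[{"dx": 0,"dy": 0,"dz": 0,"roll": 0.13},{"dx": 0,"dy": 0,"dz": 0,"roll": 0.13},{"dx": 0,"dy": 0,"dz": 0,"roll": 0.13},{"dx": 0,"dy": 0,"dz": 0,"roll": 0.13},{"dx": 0,"dy": 0,"dz": 0,"roll": 0.13},{"dx": 0,"dy": 0,"dz": 0,"roll": 0.13},{"dx": 0,"dy": 0,"dz": 0,"roll": 0.13},{"dx": 0,"dy": 0,"dz": 0,"roll": 0.13},{"dx": 0,"dy": 0,"dz": 0,"roll": 0.13},{"dx": 0,"dy": 0,"dz": 0,"roll": 0.1}]'

```text
time: 3.1
tcp_pos: [0.4487, 0.1515, 0.4045]
orientation: [180.0, 0.0, 6.2]
force: [-0.1, -0.7, -0.0]
width: 0.0882
gripper_force: 0.0
```

Run:
```python
from h import *
s=env.sense(); print(s["tcp_pos"],s["orientation"],s["qpos"])
c=env.read_camera("wrist"); cv2.imwrite("pics/w1.png",c["color"][...,::-1]); np.savez("w1.npz",**c)
print(np.linalg.inv(c["camera_from_world"])[:3].round(3).tolist(),c["mtx"][0,0])
```

```text
[0.44867923 0.15150167 0.40449421] [1.79986913e+02 3.15139542e-02 6.18278536e+00] [-52.65438724  14.92361614  33.71401465 115.56538619 -10.38354576
  52.42673774 -97.2788573 ]
[[0.107, 0.941, 0.32, 0.532], [-0.994, 0.101, 0.035, 0.159], [0.001, -0.322, 0.947, 0.385]] 356.7655764262081
```

View pics/w1.png

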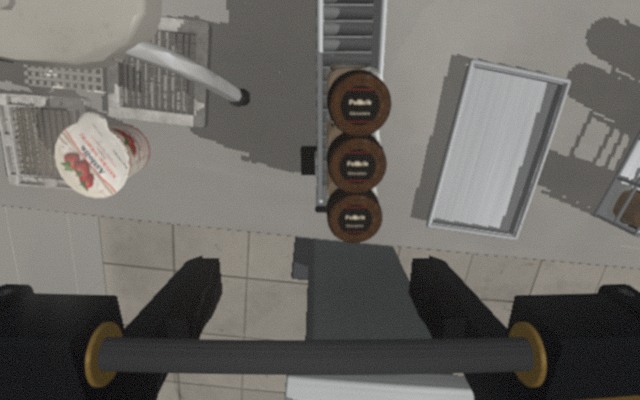

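```bash
cat >> h.py <<'E'
def comps(W,m,name,mn=40):
    n,l,s,ce=cv2.connectedComponentsWithStats(m.astype(np.uint8),connectivity=4)
    for i in range(1,n):
        if s[i,4]>=mn:
            P=W[l==i].astype(np.float32); r=cv2.minAreaRect(P[:,:2])
            (cx,cy),rad=cv2.minEnclosingCircle(P[:,:2])
            print(name,ce[i].round(0),s[i,4],"med",np.median(P,0).round(4),"rect",np.round(r[0],4),np.round(r[1],4),round(r[2],1))
E
python3 - <<'E'
from h import *
c=dict(np.load("w1.npz")); W=cloud(c); X,Y,Z=W[...,0],W[...,1],W[...,2]
C=c["color"].astype(int)
brown=(C[...,0]-C[...,2]>12)&(C.max(-1)<140)
L=(X>.38)&(X<.7)&(Y>.08)&(Y<.2)
for n,lo,hi in (("c1",.138,.149),("c2",.1425,.1535),("all",.135,.17)):
    comps(W,L&(Z>lo)&(Z<hi),n)
for r in (60,90,120,160,200):
    z=[(u,*np.round(W[r,u],3)) for u in range(310,395,4)]
    print(r,[(a[0],float(a[1]),float(a[2]),float(a[3])) for a in z if a[3]>.02])
E
```

```text
Traceback (most recent call last):
  File "h.py", line 15, in comps
    P=W[l==i].astype(np.float32); r=cv2.minAreaRect(P[:,:2])
                                    ~~~~~~~~~~~~~~~^^^^^^^^^
cv2.error: OpenCV(4.12.0) /io/opencv/modules/imgproc/src/convhull.cpp:143: error: (-215:Assertion failed) total >= 0 && (depth == CV_32F || depth == CV_32S) in function 'convexHull'
```

```bash
sed -i 's/cv2.minAreaRect(P\[:,:2\])/cv2.minAreaRect(np.ascontiguousarray(P[:,:2]))/; /minEnclosing/d' h.py
python3 - <<'E'
from h import *
c=dict(np.load("w1.npz")); W=cloud(c); X,Y,Z=W[...,0],W[...,1],W[...,2]
L=(X>.38)&(X<.7)&(Y>.08)&(Y<.2)
for n,lo,hi in (("c1",.138,.149),("c2",.1425,.1535),("all",.135,.17)):
    comps(W,L&(Z>lo)&(Z<hi),n)
for r in (20,50,90,130,190):
    print(r,[(u,)+tuple(float(x) for x in np.round(W[r,u],3)) for u in range(312,396,3) if W[r,u,2]>.02])
E
```

```text
c1 [335.  85.] 83 med [0.535  0.1477 0.1431] rect [0.5322 0.147 ] [0.0049 0.0248] 64.8
c1 [336. 144.] 117 med [0.4975 0.1415 0.1433] rect [0.4933 0.1417] [0.0053 0.0254] 60.9
c1 [352. 223.] 1392 med [0.4414 0.1239 0.1476] rect [0.4439 0.1231] [0.0402 0.0339] 59.6
c1 [371. 196.] 86 med [0.4631 0.112  0.1457] rect [0.4623 0.1122] [0.018  0.0033] 63.3
c2 [338.  83.] 101 med [0.5369 0.1465 0.1479] rect [0.5331 0.145 ] [0.0067 0.0295] 58.9
c2 [355. 195.] 4181 med [0.4617 0.1245 0.1497] rect [0.4657 0.1241] [0.079  0.0392] 6.7
c2 [370. 139.] 64 med [0.5031 0.1198 0.1506] rect [0.5026 0.1203] [0.0173 0.0037] 72.6
all [356. 154.] 8576 med [0.4921 0.1279 0.1528] rect [0.4856 0.1265] [0.1191 0.0393] 6.7
20 [(318, 0.58, 0.162, 0.089), (321, 0.58, 0.16, 0.091), (324, 0.587, 0.158, 0.047), (327, 0.587, 0.155, 0.047), (330, 0.587, 0.153, 0.048), (333, 0.588, 0.15, 0.046), (336, 0.588, 0.147, 0.047), (339, 0.589, 0.145, 0.046), (342, 0.588, 0.142, 0.049), (345, 0.589, 0.14, 0.048), (348, 0.589, 0.137, 0.048), (351, 0.59, 0.134, 0.047), (354, 0.59, 0.132, 0.049), (357, 0.59, 0.129, 0.046), (360, 0.5
[... 2005 characters left out ...]
, (366, 0.509, 0.124, 0.154), (369, 0.509, 0.122, 0.155), (372, 0.509, 0.121, 0.156), (375, 0.509, 0.119, 0.155), (378, 0.502, 0.103, 0.081)]
190 [(318, 0.443, 0.147, 0.075), (321, 0.443, 0.144, 0.076), (324, 0.434, 0.14, 0.043), (327, 0.457, 0.142, 0.123), (330, 0.458, 0.14, 0.123), (333, 0.459, 0.138, 0.126), (336, 0.461, 0.136, 0.133), (339, 0.462, 0.134, 0.136), (342, 0.463, 0.133, 0.139), (345, 0.467, 0.132, 0.152), (348, 0.467, 0.13, 0.151), (351, 0.467, 0.128, 0.151), (354, 0.467, 0.126, 0.15), (357, 0.468, 0.124, 0.151), (360, 0.468, 0.122, 0.151), (363, 0.468, 0.12, 0.151), (366, 0.468, 0.118, 0.151), (369, 0.464, 0.113, 0.136), (372, 0.463, 0.11, 0.131), (375, 0.461, 0.106, 0.123)]
```

Request:
arm_command --motion '[{"dx": -0.0034,"dy": 0.029,"dz": 0,"roll": -0.009},{"dx": 0,"dy": 0,"dz": 0.03,"roll": 0},{"dx": 0,"dy": 0,"dz": 0.03,"roll": 0},{"dx": 0,"dy": 0,"dz": 0.03,"roll": 0},{"dx": 0,"dy": 0,"dz": 0.025,"roll": 0},{"dx": 0,"dy": 0,"dz": 0.0185,"roll": 0},{"dx": 0,"dy": 0,"dz": 0,"roll": 0}]'

```text
time: 3.85
tcp_pos: [0.4477, 0.122, 0.2693]
orientation: [179.9, 0.3, 7.1]
force: [-0.2, -0.1, 0.6]
width: 0.088
gripper_force: 0.0
```

Request:
arm_command --motion '[{"dx": 0,"dy": 0,"dz": 0,"roll": 0},{"dx": 0,"dy": 0,"dz": 0,"roll": 0},{"dx": 0,"dy": 0,"dz": 0,"roll": 0},{"dx": 0,"dy": 0,"dz": 0,"roll": 0},{"dx": 0,"dy": 0,"dz": 0,"roll": 0},{"dx": 0,"dy": 0,"dz": 0,"roll": 0},{"dx": 0,"dy": 0,"dz": 0,"roll": 0},{"dx": 0,"dy": 0,"dz": 0,"roll": 0}]' --claw 0 --squeeze 15

```text
time: 4.65
tcp_pos: [0.4489, 0.1224, 0.2714]
orientation: [-180.0, -0.0, 7.0]
force: [0.0, -0.1, 3.9]
width: 0.0393
gripper_force: 14.9
```

Request:
arm_command --motion '[{"dx": -0.001,"dy": 0,"dz": -0.01,"roll": 0},{"dx": -0.002,"dy": 0,"dz": -0.02,"roll": 0},{"dx": -0.003,"dy": 0,"dz": -0.03,"roll": 0},{"dx": -0.003,"dy": 0,"dz": -0.03,"roll": 0},{"dx": 0,"dy": 0,"dz": -0.03,"roll": 0},{"dx": 0,"dy": 0,"dz": -0.02,"roll": 0}]'

```text
time: 5.25
tcp_pos: [0.4397, 0.1208, 0.4135]
orientation: [-180.0, -0.1, 6.9]
force: [-0.3, 0.8, -2.3]
width: 0.0396
gripper_force: 15.0
```

Run:
```python
from h import *
c=dict(np.load("w1.npz")); W=cloud(c); X,Y,Z=W[...,0],W[...,1],W[...,2]
L=(X>.36)&(X<.62)&(Y<.06)&(Y>-.12)
comps(W,L&(Z>.011)&(Z<.03),"tray")
print(np.nanmedian(Z[80:200,480:520]))
```

```text
tray [500. 147.] 3362 med [ 0.4967 -0.0491  0.0157] rect [ 0.4832 -0.0388] [0.1118 0.1803] 87.1
0.0032751589093240885
```

Request:
arm_command --motion '[{"dx": 0.01,"dy": 0.0333,"dz": 0,"roll": 0},{"dx": 0.01,"dy": 0.0333,"dz": 0,"roll": 0},{"dx": 0.01,"dy": 0.0333,"dz": 0,"roll": 0},{"dx": 0.01,"dy": 0.0333,"dz": 0,"roll": 0},{"dx": 0.0104,"dy": 0.0333,"dz": 0,"roll": 0},{"dx": 0,"dy": 0,"dz": 0.03,"roll": 0.083},{"dx": 0,"dy": 0,"dz": 0.04,"roll": 0.083},{"dx": 0,"dy": 0,"dz": 0.04,"roll": 0},{"dx": 0,"dy": 0,"dz": 0.03,"roll": 0},{"dx": 0,"dy": 0,"dz": 0.02,"roll": 0}]'

```text
time: 6.25
tcp_pos: [0.5091, -0.0378, 0.2494]
orientation: [180.0, 0.2, -2.5]
force: [-0.1, 0.4, -0.9]
width: 0.0395
gripper_force: 15.0
```

Request:
arm_command --motion '[{"dx": 0,"dy": 0,"dz": 0.01,"roll": 0},{"dx": 0,"dy": 0,"dz": 0.006,"roll": 0},{"dx": 0,"dy": 0,"dz": 0.004,"roll": 0},{"dx": 0,"dy": 0,"dz": 0.002,"roll": 0},{"dx": 0,"dy": 0,"dz": 0,"roll": 0}]'

```text
time: 6.75
tcp_pos: [0.512, -0.0377, 0.2313]
orientation: [-179.9, -0.3, -2.5]
force: [1.6, 1.2, 5.8]
width: 0.0397
gripper_force: 15.0
```

Request:
arm_command --motion '[{"dx": 0,"dy": 0,"dz": 0,"roll": 0},{"dx": 0,"dy": 0,"dz": 0,"roll": 0},{"dx": 0,"dy": 0,"dz": 0,"roll": 0},{"dx": 0,"dy": 0,"dz": 0,"roll": 0},{"dx": 0,"dy": 0,"dz": -0.03,"roll": 0},{"dx": 0,"dy": 0,"dz": -0.05,"roll": 0},{"dx": 0,"dy": 0,"dz": -0.05,"roll": -0.083},{"dx": 0,"dy": 0,"dz": -0.04,"roll": -0.083}]' --claw 1

```text
time: 7.55
tcp_pos: [0.51, -0.0383, 0.4017]
orientation: [180.0, -0.1, 7.1]
force: [0.7, 0.2, -0.7]
width: 0.0879
gripper_force: 0.0
```

Run:
```python
from h import *
s=env.sense(); print(s["tcp_pos"],s["orientation"])
c=env.read_camera("wrist"); cv2.imwrite("pics/w2.png",c["color"][...,::-1]); np.savez("w2.npz",**c)
W=cloud(c); X,Y,Z=W[...,0],W[...,1],W[...,2]
comps(W,(X>.38)&(X<.7)&(Y>.06)&(Y<.2)&(Z>.135)&(Z<.17),"lane")
comps(W,(X>.38)&(X<.6)&(Y<.06)&(Y>-.15)&(Z>.098)&(Z<.12),"tray")
```

```text
[ 0.51003565 -0.0382849   0.4016731 ] [ 1.79961443e+02 -6.34235087e-02  7.13155573e+00]
lane [ 91. 235.] 5106 med [0.4752 0.1196 0.1495] rect [0.4668 0.1233] [0.0801 0.0406] 5.4
tray [316. 183.] 1927 med [ 0.5208 -0.0387  0.1078] rect [ 0.5198 -0.0389] [0.0393 0.0386] 5.8
```

View pics/w2.png

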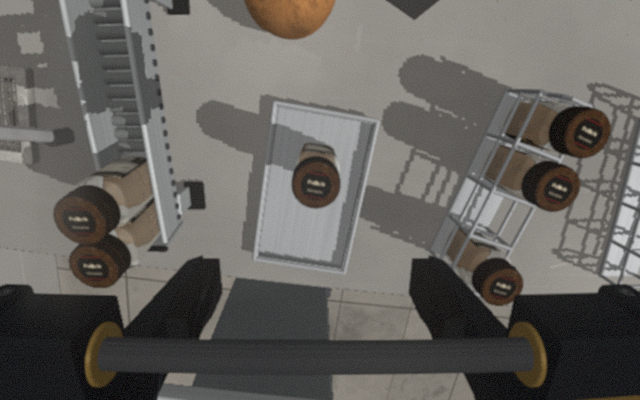

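Request:
arm_command --motion '[{"dx": -0.0082,"dy": -0.0334,"dz": 0,"roll": 0},{"dx": -0.0082,"dy": -0.0334,"dz": 0,"roll": 0},{"dx": -0.0082,"dy": -0.0334,"dz": 0,"roll": 0},{"dx": -0.0082,"dy": -0.0334,"dz": 0,"roll": 0},{"dx": -0.008,"dy": -0.0333,"dz": 0,"roll": 0},{"dx": 0,"dy": 0,"dz": 0.03,"roll": 0},{"dx": 0,"dy": 0,"dz": 0.03,"roll": 0},{"dx": 0,"dy": 0,"dz": 0.03,"roll": 0},{"dx": 0,"dy": 0,"dz": 0.025,"roll": 0},{"dx": 0,"dy": 0,"dz": 0.015,"roll": 0}]'

```text
time: 8.6
tcp_pos: [0.4485, 0.1225, 0.2672]
orientation: [179.9, 0.1, 7.0]
force: [-0.0, 0.1, -0.3]
width: 0.0879
gripper_force: 0.0
```

Request:
arm_command --motion '[{"dx": 0,"dy": 0,"dz": 0,"roll": 0},{"dx": 0,"dy": 0,"dz": 0,"roll": 0},{"dx": 0,"dy": 0,"dz": 0,"roll": 0},{"dx": 0,"dy": 0,"dz": 0,"roll": 0},{"dx": 0,"dy": 0,"dz": 0,"roll": 0},{"dx": 0,"dy": 0,"dz": 0,"roll": 0},{"dx": 0,"dy": 0,"dz": 0,"roll": 0}]' --claw 0

```text
time: 9.3
tcp_pos: [0.4494, 0.1229, 0.2695]
orientation: [-180.0, -0.0, 7.0]
force: [0.2, -0.2, 2.8]
width: 0.0399
gripper_force: 15.0
```

Request:
arm_command --motion '[{"dx": -0.001,"dy": 0,"dz": -0.01,"roll": 0},{"dx": -0.002,"dy": 0,"dz": -0.02,"roll": 0},{"dx": -0.003,"dy": 0,"dz": -0.03,"roll": 0},{"dx": -0.003,"dy": 0,"dz": -0.03,"roll": 0},{"dx": 0,"dy": 0,"dz": -0.03,"roll": 0},{"dx": 0,"dy": 0,"dz": -0.02,"roll": 0}]'

```text
time: 9.9
tcp_pos: [0.4403, 0.1213, 0.4114]
orientation: [-180.0, -0.1, 6.9]
force: [0.5, 0.3, -1.1]
width: 0.0396
gripper_force: 15.0
```

Request:
arm_command --motion '[{"dx": -0.0038,"dy": 0.0311,"dz": 0,"roll": 0},{"dx": -0.0038,"dy": 0.0311,"dz": 0,"roll": 0},{"dx": -0.0038,"dy": 0.0311,"dz": 0,"roll": 0},{"dx": -0.0038,"dy": 0.0311,"dz": 0,"roll": 0},{"dx": -0.0038,"dy": 0.0311,"dz": 0,"roll": 0},{"dx": 0,"dy": 0,"dz": 0.03,"roll": 0.083},{"dx": 0,"dy": 0,"dz": 0.04,"roll": 0.083},{"dx": 0,"dy": 0,"dz": 0.04,"roll": 0},{"dx": 0,"dy": 0,"dz": 0.03,"roll": 0},{"dx": 0,"dy": 0,"dz": 0.02,"roll": 0}]'

```text
time: 10.9
tcp_pos: [0.4395, -0.0349, 0.2476]
orientation: [180.0, 0.2, -2.5]
force: [0.6, -0.1, -0.7]
width: 0.0396
gripper_force: 15.0
```

Request:
arm_command --motion '[{"dx": 0,"dy": 0,"dz": 0.01,"roll": 0},{"dx": 0,"dy": 0,"dz": 0.006,"roll": 0},{"dx": 0,"dy": 0,"dz": 0.003,"roll": 0},{"dx": 0,"dy": 0,"dz": 0.002,"roll": 0},{"dx": 0,"dy": 0,"dz": 0,"roll": 0}]'

```text
time: 11.4
tcp_pos: [0.442, -0.0349, 0.2297]
orientation: [-180.0, -0.3, -2.5]
force: [0.9, 0.4, 4.4]
width: 0.0395
gripper_force: 15.0
```

Request:
arm_command --motion '[{"dx": 0,"dy": 0,"dz": 0,"roll": 0},{"dx": 0,"dy": 0,"dz": 0,"roll": 0},{"dx": 0,"dy": 0,"dz": 0,"roll": 0},{"dx": 0,"dy": 0,"dz": 0,"roll": 0},{"dx": 0,"dy": 0,"dz": -0.03,"roll": 0},{"dx": 0,"dy": 0,"dz": -0.05,"roll": 0},{"dx": 0,"dy": 0,"dz": -0.05,"roll": 0},{"dx": 0,"dy": 0,"dz": -0.05,"roll": 0},{"dx": 0.012,"dy": 0.045,"dz": -0.01,"roll": 0},{"dx": 0.012,"dy": 0.045,"dz": 0,"roll": 0}]' --claw 1

```text
time: 12.4
tcp_pos: [0.4618, -0.1247, 0.4209]
orientation: [-179.9, -0.3, -2.1]
force: [0.8, -0.5, 0.3]
width: 0.0881
gripper_force: 0.0
```

Request:
arm_command --motion '[{"dx": 0.012,"dy": 0.045,"dz": 0,"roll": 0},{"dx": 0.012,"dy": 0.045,"dz": 0,"roll": 0},{"dx": 0,"dy": 0,"dz": 0,"roll": 0.083},{"dx": 0,"dy": 0,"dz": 0,"roll": 0.083},{"dx": 0,"dy": 0,"dz": 0,"roll": 0},{"dx": 0,"dy": 0,"dz": 0,"roll": 0}]'

```text
time: 13.0
tcp_pos: [0.4804, -0.2166, 0.4181]
orientation: [-180.0, 0.0, -11.9]
force: [0.6, -1.1, -0.2]
width: 0.0883
gripper_force: 0.0
```

Run:
```python
from h import *
s=env.sense(); print(s["tcp_pos"],s["orientation"])
c=env.read_camera("wrist"); cv2.imwrite("pics/w3.png",c["color"][...,::-1]); np.savez("w3.npz",**c)
W=cloud(c); X,Y,Z=W[...,0],W[...,1],W[...,2]
comps(W,(X>.38)&(X<.6)&(Y<.06)&(Y>-.12)&(Z>.098)&(Z<.12),"tray")
comps(W,(X>.38)&(X<.7)&(Y<-.15)&(Y>-.32)&(Z>.104)&(Z<.12),"carr")
comps(W,(X>.38)&(X<.7)&(Y<-.12)&(Y>-.34)&(Z>.05)&(Z<.07),"rail")
```

```text
[ 0.48036406 -0.21661445  0.4180686 ] [-1.79999015e+02  2.71833174e-02 -1.18947219e+01]
tray [107. 187.] 1731 med [ 0.5196 -0.0422  0.1076] rect [ 0.5188 -0.0394] [0.0399 0.0391] 41.1
tray [133. 259.] 1453 med [ 0.4503 -0.0393  0.1076] rect [ 0.4484 -0.0371] [0.0387 0.0397] 79.3
carr [320.  48.] 2283 med [ 0.5879 -0.2445  0.1108] rect [ 0.5879 -0.2444] [0.0386 0.0383] 78.5
carr [321. 113.] 2042 med [ 0.5416 -0.235   0.1108] rect [ 0.5413 -0.2348] [0.0387 0.0394] 79.7
carr [320. 225.] 1579 med [ 0.4493 -0.2156  0.1107] rect [ 0.448  -0.2154] [0.0388 0.0391] 50.6
rail [319. 128.] 2500 med [ 0.5207 -0.2281  0.0637] rect [ 0.5178 -0.2302] [0.0519 0.1949] 78.3
```

View pics/w3.png

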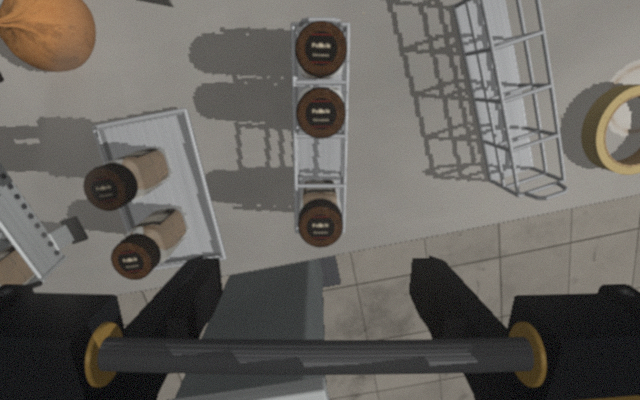

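Request:
arm_command --motion '[{"dx": 0.037,"dy": 0.0017,"dz": 0,"roll": 0},{"dx": 0.037,"dy": 0.0017,"dz": 0,"roll": 0},{"dx": 0.037,"dy": 0.0017,"dz": 0,"roll": 0},{"dx": 0,"dy": 0,"dz": 0.04,"roll": 0},{"dx": 0,"dy": 0,"dz": 0.04,"roll": 0},{"dx": 0,"dy": 0,"dz": 0.04,"roll": 0},{"dx": 0,"dy": 0,"dz": 0.03,"roll": 0},{"dx": 0,"dy": 0,"dz": 0.02,"roll": 0},{"dx": 0,"dy": 0,"dz": 0.011,"roll": 0},{"dx": 0,"dy": 0,"dz": 0,"roll": 0}]'

```text
time: 14.05
tcp_pos: [0.5877, -0.2444, 0.2361]
orientation: [-180.0, 0.1, -12.0]
force: [0.2, -0.1, -0.5]
width: 0.0885
gripper_force: 0.0
```

Request:
arm_command --motion '[{"dx": 0,"dy": 0,"dz": 0,"roll": 0},{"dx": 0,"dy": 0,"dz": 0,"roll": 0},{"dx": 0,"dy": 0,"dz": 0,"roll": 0},{"dx": 0,"dy": 0,"dz": 0,"roll": 0},{"dx": 0,"dy": 0,"dz": 0,"roll": 0},{"dx": 0,"dy": 0,"dz": 0,"roll": 0},{"dx": 0,"dy": 0,"dz": 0,"roll": 0}]' --claw 0

```text
time: 14.75
tcp_pos: [0.588, -0.245, 0.2373]
orientation: [-180.0, -0.0, -12.0]
force: [-0.1, -0.2, 0.7]
width: 0.0393
gripper_force: 14.9
```

Request:
arm_command --motion '[{"dx": 0,"dy": 0,"dz": -0.005,"roll": 0},{"dx": 0,"dy": 0,"dz": -0.01,"roll": 0},{"dx": 0,"dy": 0,"dz": -0.01,"roll": 0}]'

```text
time: 15.05
tcp_pos: [0.5879, -0.2451, 0.2631]
orientation: [180.0, -0.0, -12.1]
force: [0.1, 0.6, -2.0]
width: 0.0398
gripper_force: 14.9
```

Request:
arm_command --motion '[{"dx": 0,"dy": 0,"dz": -0.015,"roll": 0},{"dx": 0,"dy": 0,"dz": -0.02,"roll": 0},{"dx": 0,"dy": 0,"dz": -0.025,"roll": 0},{"dx": 0,"dy": 0,"dz": -0.03,"roll": 0},{"dx": 0,"dy": 0,"dz": -0.035,"roll": 0},{"dx": 0,"dy": 0,"dz": -0.032,"roll": 0},{"dx": -0.0196,"dy": -0.0435,"dz": 0,"roll": 0},{"dx": -0.0196,"dy": -0.0435,"dz": 0,"roll": 0},{"dx": -0.0196,"dy": -0.0435,"dz": 0,"roll": 0},{"dx": -0.0196,"dy": -0.0435,"dz": 0,"roll": 0}]'

```text
time: 16.05
tcp_pos: [0.5467, -0.0572, 0.4204]
orientation: [-179.9, -0.1, -12.1]
force: [0.6, 1.3, -1.6]
width: 0.0398
gripper_force: 14.9
```

Request:
arm_command --motion '[{"dx": -0.0196,"dy": -0.0435,"dz": 0,"roll": 0},{"dx": -0.0196,"dy": -0.0435,"dz": 0,"roll": 0},{"dx": -0.0196,"dy": -0.0435,"dz": 0,"roll": 0},{"dx": -0.0199,"dy": -0.0439,"dz": 0,"roll": 0},{"dx": 0,"dy": 0,"dz": 0,"roll": -0.11},{"dx": 0,"dy": 0,"dz": 0,"roll": -0.11},{"dx": 0,"dy": 0,"dz": 0,"roll": -0.11},{"dx": 0,"dy": 0,"dz": 0,"roll": 0},{"dx": 0,"dy": 0,"dz": 0,"roll": 0},{"dx": 0,"dy": 0,"dz": 0,"roll": 0}]'

```text
time: 17.05
tcp_pos: [0.507, 0.1282, 0.4196]
orientation: [-180.0, -0.0, 6.7]
force: [-1.1, -1.0, -1.4]
width: 0.0399
gripper_force: 14.9
```

Run:
```python
from h import *
s=env.sense(); print(s["tcp_pos"],s["orientation"])
c=env.read_camera("wrist"); cv2.imwrite("pics/w4.png",c["color"][...,::-1]); np.savez("w4.npz",**c)
W=cloud(c); X,Y,Z=W[...,0],W[...,1],W[...,2]
comps(W,(X>.38)&(X<.7)&(Y>.06)&(Y<.2)&(Z>.135)&(Z<.17),"lane")
u=np.array([np.cos(np.radians(6.7)),np.sin(np.radians(6.7))]); d=W[...,:2]-[.4373,.1208]
S=d@u; T=d@[-u[1],u[0]]
for s0 in (.08,.11,.14,.17,.2,.23):
    m=(abs(S-s0)<.012)&(abs(T)<.05)&(abs(Z-(.072+.105*s0))<.008)
    t=T[m]; 
    if m.any(): print(s0,m.sum(),"left",np.percentile(t[t>0],[2,50,98]).round(4) if (t>0).any() else 0,"right",np.percentile(t[t<0],[2,50,98]).round(4) if (t<0).any() else 0)
```

```text
[0.50700173 0.12819473 0.41958963] [-1.79987604e+02 -2.21410079e-02  6.71404358e+00]
0.08 283 left [0.0211 0.0232 0.026 ] right [-0.0268 -0.0243 -0.022 ]
0.11 317 left [0.0211 0.0231 0.0258] right [-0.0269 -0.0244 -0.0221]
0.14 349 left [0.021  0.0232 0.0258] right [-0.0271 -0.0245 -0.0223]
0.17 378 left [0.0211 0.0233 0.0259] right [-0.0271 -0.0243 -0.0218]
0.2 440 left [0.0211 0.0232 0.0259] right [-0.0267 -0.0242 -0.0221]
```

View pics/w4.png

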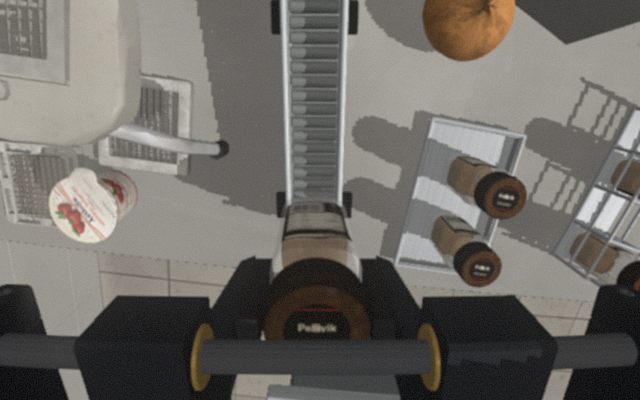

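Request:
arm_command --motion '[{"dx": 0,"dy": -0.0003,"dz": 0.04,"roll": 0},{"dx": 0,"dy": 0,"dz": 0.04,"roll": 0},{"dx": 0,"dy": 0,"dz": 0.02,"roll": 0},{"dx": 0,"dy": 0,"dz": 0.01,"roll": 0},{"dx": 0,"dy": 0,"dz": 0.01,"roll": 0},{"dx": 0,"dy": 0,"dz": 0.008,"roll": 0},{"dx": 0,"dy": 0,"dz": 0.005,"roll": 0},{"dx": 0,"dy": 0,"dz": 0.0025,"roll": 0},{"dx": 0,"dy": 0,"dz": 0,"roll": 0}]'

```text
time: 18.0
tcp_pos: [0.507, 0.1288, 0.2839]
orientation: [-180.0, -0.0, 6.9]
force: [-0.3, -0.2, -1.5]
width: 0.0395
gripper_force: 14.9
```

Request:
arm_command --motion '[{"dx": 0,"dy": 0,"dz": 0.0015,"roll": 0},{"dx": 0,"dy": 0,"dz": 0.001,"roll": 0},{"dx": 0,"dy": 0,"dz": 0,"roll": 0}]'

```text
time: 18.3
tcp_pos: [0.5073, 0.1288, 0.2817]
orientation: [-180.0, -0.1, 6.9]
force: [-0.3, -0.0, 2.5]
width: 0.0398
gripper_force: 14.8
```

Request:
arm_command --motion '[{"dx": 0,"dy": 0,"dz": 0,"roll": 0},{"dx": 0,"dy": 0,"dz": 0,"roll": 0},{"dx": 0,"dy": 0,"dz": 0,"roll": 0},{"dx": 0,"dy": 0,"dz": 0,"roll": 0},{"dx": 0,"dy": 0,"dz": -0.03,"roll": 0},{"dx": 0,"dy": 0,"dz": -0.05,"roll": 0},{"dx": 0,"dy": 0,"dz": -0.055,"roll": 0}]' --claw 1

```text
out of range; nothing moved
```

Request:
arm_command --motion '[{"dx": 0,"dy": 0,"dz": 0,"roll": 0},{"dx": 0,"dy": 0,"dz": 0,"roll": 0},{"dx": 0,"dy": 0,"dz": 0,"roll": 0},{"dx": 0,"dy": 0,"dz": 0,"roll": 0},{"dx": 0,"dy": 0,"dz": -0.03,"roll": 0},{"dx": 0,"dy": 0,"dz": -0.05,"roll": 0},{"dx": 0,"dy": 0,"dz": -0.05,"roll": 0},{"dx": 0,"dy": 0,"dz": -0.008,"roll": 0},{"dx": 0,"dy": 0,"dz": 0,"roll": 0}]' --claw 1

```text
time: 19.2
tcp_pos: [0.5073, 0.1289, 0.4205]
orientation: [-179.9, -0.2, 6.9]
force: [-0.8, -0.7, -0.7]
width: 0.088
gripper_force: 0.0
```

```bash
cat > lane.py <<'E'
from h import *
c=env.read_camera("wrist"); W=cloud(c); X,Y,Z=W[...,0],W[...,1],W[...,2]
comps(W,(X>.38)&(X<.75)&(Y>.06)&(Y<.2)&(Z>.135)&(Z<.18),"lane",300)
E
python3 lane.py
```

```text
lane [314. 248.] 4143 med [0.4743 0.1248 0.15  ] rect [0.4666 0.1244] [0.0815 0.0398] 6.7
```

Request:
arm_command --motion '[{"dx": -0.0076,"dy": 0.0431,"dz": 0,"roll": 0},{"dx": -0.0076,"dy": 0.0431,"dz": 0,"roll": 0},{"dx": -0.0076,"dy": 0.0431,"dz": 0,"roll": 0},{"dx": -0.0076,"dy": 0.0431,"dz": 0,"roll": 0},{"dx": -0.0076,"dy": 0.0431,"dz": 0,"roll": 0},{"dx": -0.0076,"dy": 0.0431,"dz": 0,"roll": 0},{"dx": -0.0076,"dy": 0.0431,"dz": 0,"roll": 0},{"dx": -0.0076,"dy": 0.0431,"dz": 0,"roll": 0.11},{"dx": 0,"dy": 0,"dz": 0,"roll": 0.11},{"dx": 0,"dy": 0,"dz": 0,"roll": 0.11}]'

```text
time: 20.25
tcp_pos: [0.4865, -0.2224, 0.417]
orientation: [180.0, 0.2, -12.5]
force: [-0.4, 0.3, 0.3]
width: 0.0877
gripper_force: 0.0
```

Request:
arm_command --motion '[{"dx": 0,"dy": 0,"dz": 0,"roll": 0},{"dx": 0,"dy": 0,"dz": 0,"roll": 0}]'

```text
time: 20.45
tcp_pos: [0.4875, -0.2203, 0.4178]
orientation: [180.0, 0.2, -11.9]
force: [0.5, 0.4, -0.2]
width: 0.088
gripper_force: 0.0
```

```bash
cat > carr.py <<'E'
from h import *
s=env.sense(); print(s["tcp_pos"],s["orientation"])
c=env.read_camera("wrist"); np.savez("wc.npz",**c); cv2.imwrite("pics/wc.png",c["color"][...,::-1])
W=cloud(c); X,Y,Z=W[...,0],W[...,1],W[...,2]
R=(X>.35)&(X<.72)&(Y<-.12)&(Y>-.36)
comps(W,R&(Z>.104)&(Z<.12),"jar",300)
comps(W,R&(Z>.05)&(Z<.07),"rail",300)
E
python3 carr.py
```

```text
[ 0.48754613 -0.22030633  0.41775672] [ 1.79985079e+02  1.54562134e-01 -1.18553728e+01]
jar [318. 122.] 1985 med [ 0.5417 -0.2352  0.1109] rect [ 0.5417 -0.2351] [0.0382 0.039 ] 78.4
jar [318. 232.] 1541 med [ 0.4494 -0.2158  0.1108] rect [ 0.4482 -0.2158] [0.039  0.0388] 77.8
rail [317. 129.] 2630 med [ 0.5274 -0.2313  0.0637] rect [ 0.5177 -0.2302] [0.0519 0.1942] 78.2
```

Request:
arm_command --motion '[{"dx": 0.028,"dy": 0.0017,"dz": 0,"roll": 0},{"dx": 0.028,"dy": 0.0016,"dz": 0,"roll": 0},{"dx": 0,"dy": 0,"dz": 0.04,"roll": 0},{"dx": 0,"dy": 0,"dz": 0.04,"roll": 0},{"dx": 0,"dy": 0,"dz": 0.04,"roll": 0},{"dx": 0,"dy": 0,"dz": 0.03,"roll": 0},{"dx": 0,"dy": 0,"dz": 0.02,"roll": 0},{"dx": 0,"dy": 0,"dz": 0.0105,"roll": 0},{"dx": 0,"dy": 0,"dz": 0,"roll": 0},{"dx": 0,"dy": 0,"dz": 0,"roll": 0}]'

```text
time: 21.5
tcp_pos: [0.5422, -0.2359, 0.2395]
orientation: [180.0, -0.1, -12.0]
force: [-0.0, 0.0, 0.3]
width: 0.0883
gripper_force: 0.0
```

Request:
arm_command --motion '[{"dx": 0,"dy": 0,"dz": 0,"roll": 0},{"dx": 0,"dy": 0,"dz": 0,"roll": 0},{"dx": 0,"dy": 0,"dz": 0,"roll": 0},{"dx": 0,"dy": 0,"dz": 0,"roll": 0},{"dx": 0,"dy": 0,"dz": 0,"roll": 0},{"dx": 0,"dy": 0,"dz": 0,"roll": 0},{"dx": 0,"dy": 0,"dz": 0,"roll": 0}]' --claw 0

```text
time: 22.2
tcp_pos: [0.5419, -0.2357, 0.2387]
orientation: [-180.0, -0.0, -12.0]
force: [-0.7, 0.1, 0.8]
width: 0.0398
gripper_force: 14.9
```

Request:
arm_command --motion '[{"dx": 0,"dy": 0,"dz": -0.005,"roll": 0},{"dx": 0,"dy": 0,"dz": -0.01,"roll": 0},{"dx": 0,"dy": 0,"dz": -0.01,"roll": 0}]'

```text
time: 22.5
tcp_pos: [0.5418, -0.2359, 0.2646]
orientation: [180.0, -0.0, -12.1]
force: [0.4, -0.1, -2.0]
width: 0.0397
gripper_force: 14.9
```

Request:
arm_command --motion '[{"dx": 0,"dy": 0,"dz": -0.015,"roll": 0},{"dx": 0,"dy": 0,"dz": -0.02,"roll": 0},{"dx": 0,"dy": 0,"dz": -0.025,"roll": 0},{"dx": 0,"dy": 0,"dz": -0.03,"roll": 0},{"dx": 0,"dy": 0,"dz": -0.035,"roll": 0},{"dx": 0,"dy": 0,"dz": -0.03,"roll": 0},{"dx": -0.0091,"dy": -0.0452,"dz": 0,"roll": 0},{"dx": -0.0091,"dy": -0.0452,"dz": 0,"roll": 0},{"dx": -0.0091,"dy": -0.0452,"dz": 0,"roll": 0},{"dx": -0.0091,"dy": -0.0452,"dz": 0,"roll": 0}]'

```text
time: 23.5
tcp_pos: [0.5435, -0.0499, 0.42]
orientation: [-179.9, -0.1, -12.1]
force: [-0.0, 0.3, -2.3]
width: 0.0398
gripper_force: 14.9
```

Request:
arm_command --motion '[{"dx": -0.0091,"dy": -0.0452,"dz": 0,"roll": 0},{"dx": -0.0091,"dy": -0.0452,"dz": 0,"roll": 0},{"dx": -0.0091,"dy": -0.0452,"dz": 0,"roll": 0},{"dx": -0.0091,"dy": -0.0452,"dz": 0,"roll": 0},{"dx": 0,"dy": 0,"dz": 0,"roll": -0.11},{"dx": 0,"dy": 0,"dz": 0,"roll": -0.11},{"dx": 0,"dy": 0,"dz": 0,"roll": -0.11},{"dx": 0,"dy": 0,"dz": 0,"roll": 0},{"dx": 0,"dy": 0,"dz": 0,"roll": 0},{"dx": 0,"dy": 0,"dz": 0,"roll": 0}]'

```text
time: 24.5
tcp_pos: [0.5461, 0.1329, 0.4191]
orientation: [-180.0, -0.0, 6.7]
force: [0.4, 0.1, -0.5]
width: 0.0399
gripper_force: 14.9
```

Request:
arm_command --motion '[{"dx": 0,"dy": 0,"dz": 0.04,"roll": 0},{"dx": 0,"dy": 0,"dz": 0.04,"roll": 0},{"dx": 0,"dy": 0,"dz": 0.02,"roll": 0},{"dx": 0,"dy": 0,"dz": 0.01,"roll": 0},{"dx": 0,"dy": 0,"dz": 0.01,"roll": 0},{"dx": 0,"dy": 0,"dz": 0.006,"roll": 0},{"dx": 0,"dy": 0,"dz": 0.004,"roll": 0},{"dx": 0,"dy": 0,"dz": 0.002,"roll": 0},{"dx": 0,"dy": 0,"dz": 0,"roll": 0},{"dx": 0,"dy": 0,"dz": 0,"roll": 0}]'

```text
time: 25.5
tcp_pos: [0.5463, 0.1331, 0.2872]
orientation: [-180.0, -0.1, 6.9]
force: [0.2, -0.3, -0.0]
width: 0.0397
gripper_force: 14.9
```

Request:
arm_command --motion '[{"dx": 0,"dy": 0,"dz": 0.001,"roll": 0},{"dx": 0,"dy": 0,"dz": 0,"roll": 0}]'

```text
time: 25.7
tcp_pos: [0.5468, 0.1334, 0.2868]
orientation: [-179.9, -0.1, 6.9]
force: [-0.9, 1.2, 5.6]
width: 0.0394
gripper_force: 14.9
```

Request:
arm_command --motion '[{"dx": 0,"dy": 0,"dz": 0,"roll": 0},{"dx": 0,"dy": 0,"dz": 0,"roll": 0},{"dx": 0,"dy": 0,"dz": 0,"roll": 0},{"dx": 0,"dy": 0,"dz": 0,"roll": 0},{"dx": 0,"dy": 0,"dz": -0.03,"roll": 0},{"dx": 0,"dy": 0,"dz": -0.05,"roll": 0},{"dx": 0,"dy": 0,"dz": -0.05,"roll": 0},{"dx": 0,"dy": 0,"dz": -0.003,"roll": 0},{"dx": 0,"dy": 0,"dz": 0,"roll": 0}]' --claw 1

```text
time: 26.6
tcp_pos: [0.5463, 0.1331, 0.4197]
orientation: [-179.9, -0.1, 6.9]
force: [-0.4, -0.0, -1.0]
width: 0.0883
gripper_force: 0.0
```

```bash
python3 lane.py
```

```text
lane [313. 268.] 5891 med [0.4964 0.1276 0.1525] rect [0.486  0.1266] [0.1206 0.04  ] 6.8
```

Request:
arm_command --motion '[{"dx": -0.0125,"dy": 0.043,"dz": 0,"roll": 0},{"dx": -0.0125,"dy": 0.043,"dz": 0,"roll": 0},{"dx": -0.0125,"dy": 0.043,"dz": 0,"roll": 0},{"dx": -0.0125,"dy": 0.043,"dz": 0,"roll": 0},{"dx": -0.0125,"dy": 0.043,"dz": 0,"roll": 0},{"dx": -0.0125,"dy": 0.043,"dz": 0,"roll": 0},{"dx": -0.0125,"dy": 0.043,"dz": 0,"roll": 0},{"dx": -0.0125,"dy": 0.043,"dz": 0,"roll": 0.11},{"dx": 0,"dy": 0,"dz": 0,"roll": 0.11},{"dx": 0,"dy": 0,"dz": 0,"roll": 0.11}]'

```text
time: 27.65
tcp_pos: [0.4866, -0.2219, 0.417]
orientation: [180.0, 0.2, -12.5]
force: [0.9, 0.2, 0.5]
width: 0.0883
gripper_force: 0.0
```

Request:
arm_command --motion '[{"dx": 0,"dy": 0,"dz": 0,"roll": 0},{"dx": 0,"dy": 0,"dz": 0,"roll": 0}]'

```text
time: 27.85
tcp_pos: [0.4877, -0.2199, 0.4174]
orientation: [180.0, 0.1, -11.9]
force: [0.8, -0.4, 0.1]
width: 0.0876
gripper_force: 0.0
```

```bash
python3 carr.py
```

```text
[ 0.48772679 -0.21988572  0.41743716] [ 1.79982310e+02  1.41511589e-01 -1.18564031e+01]
jar [318. 232.] 1554 med [ 0.4494 -0.2158  0.1107] rect [ 0.4479 -0.2154] [0.0389 0.039 ] 43.9
rail [318. 130.] 2715 med [ 0.5252 -0.2318  0.0637] rect [ 0.5176 -0.2302] [0.0519 0.1951] 78.3
```

Request:
arm_command --motion '[{"dx": -0.0393,"dy": 0.0038,"dz": 0,"roll": 0},{"dx": 0,"dy": 0,"dz": 0.02,"roll": 0},{"dx": 0,"dy": 0,"dz": 0.04,"roll": 0},{"dx": 0,"dy": 0,"dz": 0.04,"roll": 0},{"dx": 0,"dy": 0,"dz": 0.03,"roll": 0},{"dx": 0,"dy": 0,"dz": 0.03,"roll": 0},{"dx": 0,"dy": 0,"dz": 0.015,"roll": 0},{"dx": 0,"dy": 0,"dz": 0.005,"roll": 0},{"dx": 0,"dy": 0,"dz": 0,"roll": 0},{"dx": 0,"dy": 0,"dz": 0,"roll": 0}]'

```text
time: 28.9
tcp_pos: [0.4492, -0.2162, 0.2398]
orientation: [180.0, -0.1, -12.0]
force: [0.1, 0.5, 0.5]
width: 0.0879
gripper_force: 0.0
```

Request:
arm_command --motion '[{"dx": 0,"dy": 0,"dz": 0,"roll": 0},{"dx": 0,"dy": 0,"dz": 0,"roll": 0},{"dx": 0,"dy": 0,"dz": 0,"roll": 0},{"dx": 0,"dy": 0,"dz": 0,"roll": 0},{"dx": 0,"dy": 0,"dz": 0,"roll": 0},{"dx": 0,"dy": 0,"dz": 0,"roll": 0},{"dx": 0,"dy": 0,"dz": 0,"roll": 0}]' --claw 0

```text
time: 29.6
tcp_pos: [0.4488, -0.2159, 0.2387]
orientation: [-180.0, 0.0, -12.0]
force: [-0.1, 0.2, 0.2]
width: 0.0397
gripper_force: 14.8
```

Request:
arm_command --motion '[{"dx": 0,"dy": 0,"dz": -0.005,"roll": 0},{"dx": 0,"dy": 0,"dz": -0.01,"roll": 0},{"dx": 0,"dy": 0,"dz": -0.01,"roll": 0}]'

```text
time: 29.9
tcp_pos: [0.4487, -0.216, 0.2646]
orientation: [180.0, 0.0, -12.1]
force: [0.1, 0.1, -0.9]
width: 0.0396
gripper_force: 14.8
```

Request:
arm_command --motion '[{"dx": 0,"dy": 0,"dz": -0.015,"roll": 0},{"dx": 0,"dy": 0,"dz": -0.02,"roll": 0},{"dx": 0,"dy": 0,"dz": -0.025,"roll": 0},{"dx": 0,"dy": 0,"dz": -0.03,"roll": 0},{"dx": 0,"dy": 0,"dz": -0.035,"roll": 0},{"dx": 0,"dy": 0,"dz": -0.03,"roll": 0},{"dx": 0.0075,"dy": -0.0468,"dz": 0,"roll": 0},{"dx": 0.0075,"dy": -0.0468,"dz": 0,"roll": 0},{"dx": 0.0075,"dy": -0.0468,"dz": 0,"roll": 0},{"dx": 0.0075,"dy": -0.0468,"dz": 0,"roll": 0}]'

```text
time: 30.9
tcp_pos: [0.5172, -0.0375, 0.42]
orientation: [-179.9, -0.1, -12.1]
force: [0.9, -0.3, -0.6]
width: 0.0402
gripper_force: 14.8
```

Request:
arm_command --motion '[{"dx": 0.0075,"dy": -0.0468,"dz": 0,"roll": 0},{"dx": 0.0075,"dy": -0.0468,"dz": 0,"roll": 0},{"dx": 0.0075,"dy": -0.0468,"dz": 0,"roll": 0},{"dx": 0.0075,"dy": -0.0468,"dz": 0,"roll": 0},{"dx": 0,"dy": 0,"dz": 0,"roll": -0.11},{"dx": 0,"dy": 0,"dz": 0,"roll": -0.11},{"dx": 0,"dy": 0,"dz": 0,"roll": -0.11},{"dx": 0,"dy": 0,"dz": 0,"roll": 0},{"dx": 0,"dy": 0,"dz": 0,"roll": 0},{"dx": 0,"dy": 0,"dz": 0,"roll": 0}]'

```text
time: 31.9
tcp_pos: [0.5854, 0.1377, 0.4191]
orientation: [180.0, -0.0, 6.7]
force: [0.5, 0.3, 0.1]
width: 0.0398
gripper_force: 14.8
```

Request:
arm_command --motion '[{"dx": 0,"dy": 0,"dz": 0.04,"roll": 0},{"dx": 0,"dy": 0,"dz": 0.04,"roll": 0},{"dx": 0,"dy": 0,"dz": 0.02,"roll": 0},{"dx": 0,"dy": 0,"dz": 0.01,"roll": 0},{"dx": 0,"dy": 0,"dz": 0.008,"roll": 0},{"dx": 0,"dy": 0,"dz": 0.005,"roll": 0},{"dx": 0,"dy": 0,"dz": 0.003,"roll": 0},{"dx": 0,"dy": 0,"dz": 0.002,"roll": 0},{"dx": 0,"dy": 0,"dz": 0,"roll": 0},{"dx": 0,"dy": 0,"dz": 0,"roll": 0}]'

```text
time: 32.9
tcp_pos: [0.5857, 0.1377, 0.2913]
orientation: [-180.0, -0.0, 6.9]
force: [-0.9, 0.7, 1.9]
width: 0.0398
gripper_force: 14.8
```

Request:
arm_command --motion '[{"dx": 0,"dy": 0,"dz": 0,"roll": 0},{"dx": 0,"dy": 0,"dz": 0,"roll": 0},{"dx": 0,"dy": 0,"dz": 0,"roll": 0},{"dx": 0,"dy": 0,"dz": 0,"roll": 0},{"dx": 0,"dy": 0,"dz": -0.03,"roll": 0},{"dx": 0,"dy": 0,"dz": -0.05,"roll": 0},{"dx": 0,"dy": 0,"dz": -0.048,"roll": 0},{"dx": 0,"dy": 0,"dz": 0,"roll": 0}]' --claw 1

```text
time: 33.7
tcp_pos: [0.5876, 0.1369, 0.4251]
orientation: [-179.9, -0.6, 6.8]
force: [-0.2, -0.5, -0.3]
width: 0.0883
gripper_force: 0.0
```

```bash
python3 lane.py
```

```text
lane [313. 270.] 6152 med [0.5366 0.1322 0.1564] rect [0.5204 0.1305] [0.1321 0.0398] 6.3
```

Request:
arm_command --motion '[{"dx": -0.0167,"dy": 0.0421,"dz": 0,"roll": 0},{"dx": -0.0167,"dy": 0.0421,"dz": 0,"roll": 0},{"dx": -0.0167,"dy": 0.0421,"dz": 0,"roll": 0},{"dx": -0.0167,"dy": 0.0421,"dz": 0,"roll": 0},{"dx": -0.0167,"dy": 0.0421,"dz": 0,"roll": 0},{"dx": -0.0167,"dy": 0.0421,"dz": 0,"roll": 0},{"dx": -0.0167,"dy": 0.0421,"dz": 0,"roll": 0},{"dx": -0.0167,"dy": 0.0421,"dz": 0,"roll": 0},{"dx": -0.0167,"dy": 0.0421,"dz": 0,"roll": 0},{"dx": -0.0167,"dy": 0.0421,"dz": 0,"roll": 0}]'

```text
time: 34.75
tcp_pos: [0.4691, -0.3013, 0.4173]
orientation: [-179.9, 0.1, 6.9]
force: [-0.2, 0.0, 0.5]
width: 0.0884
gripper_force: 0.0
```

Request:
arm_command --motion '[{"dx": 0,"dy": 0,"dz": 0,"roll": 0.11},{"dx": 0,"dy": 0,"dz": 0,"roll": 0.11},{"dx": 0,"dy": 0,"dz": 0,"roll": 0.11},{"dx": 0,"dy": 0,"dz": 0,"roll": 0},{"dx": 0,"dy": 0,"dz": 0,"roll": 0}]'

```text
time: 35.25
tcp_pos: [0.4699, -0.2998, 0.4178]
orientation: [-180.0, 0.1, -11.9]
force: [-0.4, -0.5, 0.7]
width: 0.0881
gripper_force: 0.0
```

```bash
sed -i 's/-.36)/-.52)/' carr.py; python3 carr.py
```

```text
[ 0.46994646 -0.29982787  0.41779497] [-1.79993614e+02  9.07277264e-02 -1.18633925e+01]
rail [436. 101.] 2727 med [ 0.5179 -0.4232  0.0637] rect [ 0.5175 -0.4248] [0.1957 0.0523] 7.4
rail [231. 135.] 2723 med [ 0.521  -0.2298  0.0637] rect [ 0.5179 -0.2299] [0.0524 0.1951] 78.1
```

View pics/wc.png

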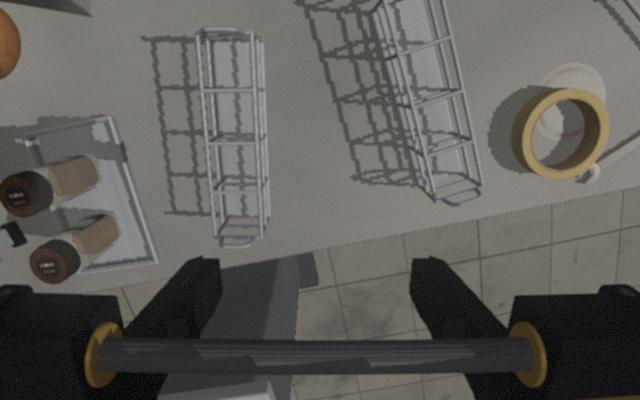

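Request:
arm_command --motion '[{"dx": 0.0028,"dy": -0.0346,"dz": 0,"roll": 0},{"dx": 0.0028,"dy": -0.0346,"dz": 0,"roll": 0},{"dx": 0.0029,"dy": -0.0346,"dz": 0,"roll": 0},{"dx": 0,"dy": 0,"dz": 0.04,"roll": 0},{"dx": 0,"dy": 0,"dz": 0.04,"roll": 0},{"dx": 0,"dy": 0,"dz": 0.03,"roll": 0},{"dx": 0,"dy": 0,"dz": 0.02,"roll": 0},{"dx": 0,"dy": 0,"dz": 0,"roll": 0}]' --claw 0.5 --squeeze 8

```text
time: 36.1
tcp_pos: [0.499, -0.1997, 0.2864]
orientation: [-180.0, 0.3, -11.9]
force: [-0.2, 0.6, 0.2]
width: 0.0441
gripper_force: 0.0
```

Run:
```python
from h import *
c=env.read_camera("top"); W=cloud(c); X,Y,Z=W[...,0],W[...,1],W[...,2]
comps(W,(X>.38)&(X<.75)&(Y>.06)&(Y<.2)&(Z>.135)&(Z<.18),"lane",100)
comps(W,(X>.38)&(X<.6)&(Y<.04)&(Y>-.1)&(Z>.098)&(Z<.12),"tray")
c=env.read_camera("wrist"); cv2.imwrite("pics/w6.png",c["color"][...,::-1])
```

```text
lane [255. 199.] 546 med [0.5154 0.1325 0.155 ] rect [0.5138 0.1337] [0.1399 0.0398] 6.2
tray [312. 198.] 87 med [ 0.5217 -0.0306  0.108 ] rect [ 0.5229 -0.0313] [0.0241 0.0387] 31.0
```

View pics/w6.png

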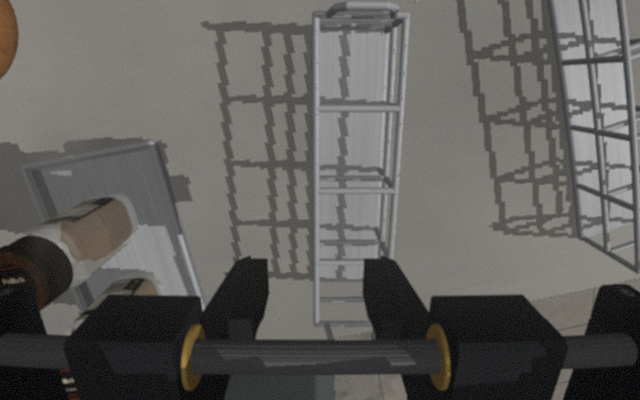

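Request:
arm_command --motion '[{"dx": 0,"dy": 0,"dz": 0.03,"roll": 0},{"dx": 0,"dy": 0,"dz": 0.025,"roll": 0},{"dx": 0,"dy": 0,"dz": 0.02,"roll": 0},{"dx": 0,"dy": 0,"dz": 0.015,"roll": 0},{"dx": 0,"dy": 0,"dz": 0.005,"roll": 0},{"dx": 0,"dy": 0,"dz": 0,"roll": 0},{"dx": 0,"dy": 0,"dz": 0,"roll": 0}]'

```text
time: 36.9
tcp_pos: [0.5005, -0.2008, 0.1947]
orientation: [180.0, -0.1, -12.0]
force: [0.7, 0.4, 0.5]
width: 0.0439
gripper_force: 0.0
```

Request:
arm_command --motion '[{"dx": 0,"dy": 0,"dz": 0,"roll": 0},{"dx": 0,"dy": 0,"dz": 0,"roll": 0},{"dx": 0,"dy": 0,"dz": 0,"roll": 0},{"dx": 0,"dy": 0,"dz": 0,"roll": 0},{"dx": 0,"dy": 0,"dz": 0,"roll": 0},{"dx": 0,"dy": 0,"dz": 0,"roll": 0},{"dx": 0,"dy": 0,"dz": 0,"roll": 0},{"dx": 0,"dy": 0,"dz": 0,"roll": 0}]' --claw 0 --squeeze 8

```text
time: 37.7
tcp_pos: [0.5, -0.2005, 0.1938]
orientation: [180.0, -0.0, -12.0]
force: [-0.4, 1.1, 1.0]
width: 0.0028
gripper_force: 8.0
```

Request:
arm_command --motion '[{"dx": 0,"dy": 0,"dz": 0,"roll": -0.03},{"dx": 0,"dy": 0,"dz": 0,"roll": -0.035},{"dx": 0,"dy": 0,"dz": 0,"roll": -0.035},{"dx": 0,"dy": 0,"dz": 0,"roll": -0.04},{"dx": 0,"dy": 0,"dz": 0,"roll": -0.04},{"dx": 0,"dy": 0,"dz": 0,"roll": -0.04},{"dx": 0,"dy": 0,"dz": 0,"roll": -0.04},{"dx": 0,"dy": 0,"dz": 0,"roll": -0.04},{"dx": 0,"dy": 0,"dz": 0,"roll": -0.035},{"dx": 0,"dy": 0,"dz": 0,"roll": 0}]'

```text
time: 38.7
tcp_pos: [0.4999, -0.2007, 0.1938]
orientation: [180.0, -0.0, 7.2]
force: [-1.0, -1.2, 0.2]
width: 0.0034
gripper_force: 8.0
```

Request:
arm_command --motion '[{"dx": -0.003,"dy": 0.011,"dz": 0,"roll": 0},{"dx": -0.003,"dy": 0.011,"dz": 0,"roll": 0},{"dx": -0.003,"dy": 0.011,"dz": 0,"roll": 0},{"dx": -0.003,"dy": 0.011,"dz": 0,"roll": 0},{"dx": -0.003,"dy": 0.011,"dz": 0,"roll": 0},{"dx": -0.003,"dy": 0.011,"dz": 0,"roll": 0},{"dx": -0.003,"dy": 0.011,"dz": 0,"roll": 0},{"dx": -0.003,"dy": 0.011,"dz": 0,"roll": 0},{"dx": -0.003,"dy": 0.011,"dz": 0,"roll": 0},{"dx": 0,"dy": 0,"dz": 0,"roll": 0}]'

```text
time: 39.7
tcp_pos: [0.4847, -0.3046, 0.1939]
orientation: [179.8, 0.0, 7.0]
force: [-0.0, -0.5, -0.7]
width: 0.0034
gripper_force: 8.0
```

Run:
```python
from h import *
s=env.sense(); print(s["tcp_pos"],s["orientation"],s["force"],s["width"])
c=env.read_camera("wrist"); cv2.imwrite("pics/w7.png",c["color"][...,::-1])
W=cloud(c); X,Y,Z=W[...,0],W[...,1],W[...,2]
comps(W,(X>.35)&(X<.72)&(Y<-.15)&(Y>-.5)&(Z>.055)&(Z<.072),"rail",100)
```

```text
[ 0.48466899 -0.30455702  0.19385299] [1.79848486e+02 2.12981002e-02 6.99679687e+00] [-0.01137706 -0.50356875 -0.66589098] 0.0033975480566278975
rail [378. 182.] 13311 med [ 0.5443 -0.3144  0.0638] rect [ 0.5368 -0.3162] [0.1162 0.0668] 6.3
rail [606. 180.] 5551 med [ 0.5526 -0.3961  0.0635] rect [ 0.5487 -0.4067] [0.1196 0.0269] 7.8
rail [552. 381.] 530 med [ 0.4674 -0.407   0.0635] rect [ 0.4649 -0.4072] [0.0126 0.0186] 60.9
rail [320. 384.] 354 med [ 0.4578 -0.3105  0.0641] rect [ 0.4552 -0.3139] [0.0147 0.0119] 6.7
```

View pics/w7.png

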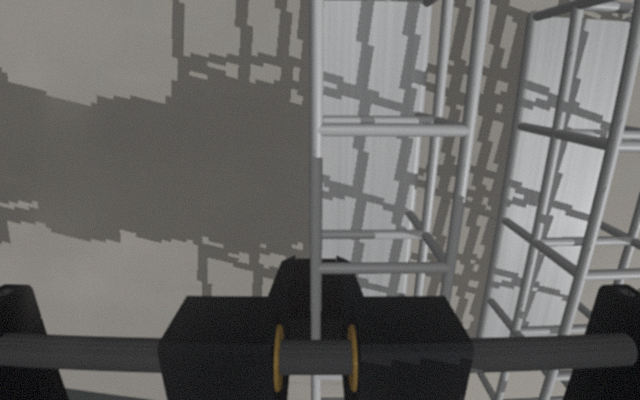

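Request:
arm_command --motion '[{"dx": -0.001,"dy": 0.008,"dz": 0,"roll": 0},{"dx": -0.002,"dy": 0.008,"dz": 0,"roll": 0},{"dx": -0.002,"dy": 0.008,"dz": 0,"roll": 0},{"dx": -0.001,"dy": 0.007,"dz": 0,"roll": 0},{"dx": -0.001,"dy": 0.005,"dz": 0,"roll": 0},{"dx": 0,"dy": 0.002,"dz": 0,"roll": 0},{"dx": 0,"dy": 0,"dz": 0,"roll": 0}]'

```text
time: 40.45
tcp_pos: [0.483, -0.3413, 0.1937]
orientation: [179.9, 0.0, 7.1]
force: [-0.1, -0.2, 0.3]
width: 0.0037
gripper_force: 8.0
```

Request:
arm_command --motion '[{"dx": 0,"dy": 0,"dz": 0,"roll": 0},{"dx": 0,"dy": 0,"dz": 0,"roll": 0},{"dx": 0,"dy": 0,"dz": 0,"roll": 0},{"dx": 0,"dy": 0,"dz": 0,"roll": 0},{"dx": 0,"dy": 0,"dz": -0.02,"roll": 0},{"dx": 0,"dy": 0,"dz": -0.04,"roll": 0},{"dx": 0,"dy": 0,"dz": -0.05,"roll": 0},{"dx": 0,"dy": 0,"dz": -0.05,"roll": 0},{"dx": 0,"dy": 0,"dz": -0.05,"roll": 0},{"dx": 0,"dy": 0,"dz": 0,"roll": 0}]' --claw 0.45

```text
time: 41.45
tcp_pos: [0.4842, -0.3426, 0.4103]
orientation: [179.6, -0.5, 7.1]
force: [0.8, -0.3, 0.4]
width: 0.0398
gripper_force: 0.0
```

```bash
python3 carr.py
python3 - <<'E'
from h import *
c=env.read_camera("side"); cv2.imwrite("pics/s2.png",c["color"][...,::-1])
E
```

```text
[ 0.48422664 -0.34263496  0.41032277] [179.60789219  -0.51103508   7.11992213]
rail [403. 149.] 2799 med [ 0.521  -0.4238  0.0638] rect [ 0.5182 -0.4244] [0.1951 0.0522] 7.2
rail [337. 150.] 2737 med [ 0.5128 -0.3636  0.0637] rect [ 0.5091 -0.3632] [0.1956 0.0516] 8.0
```

View pics/wc.png

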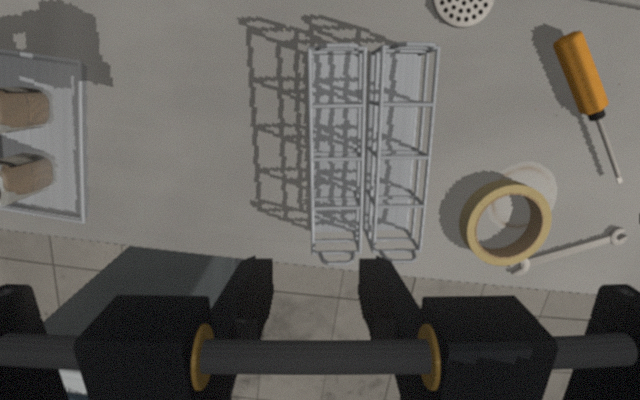

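View pics/s2.png

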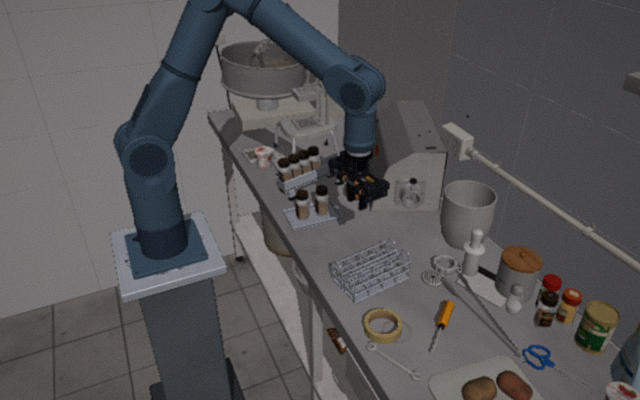

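```bash
python3 -c "
from rig import env
print(env.finish_job())"
```

```text
the job is handed in; nothing more can be done
None
```

I handed the job in at about 41 s; the hand-in returned no verdict. By my last measurements the two oldest jars stand in the tray, the third is at the front stop with the three new jars behind it, and the emptied carrier stands parallel to the fixed one (within about 1°), about 61 mm between centre lines and ends level.

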